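Box the boluses in a slide-top dispensing box

ROBOT

A 6-joint arm with a two-finger parallel gripper is mounted at the origin on the work surface. World frame = base frame: x ahead of the robot, y to its left, z up, the work surface at z = 0. Lengths are in m, angles in rad, forces in N, time in s.
With the tool pointing down it reaches from about 0.35 to 0.975 m from the base axis. Payload 4.9 kg.
Tool frame: the origin (TCP) lies midway between the tips of the shut fingers; the grasp point (between the pads) lies 19 mm behind it; x points along the fingers, z is the direction in which the jaws open and shut, and the axes are right-handed (so a half turn about x gives the same grasp; the last joint's range is limited). The gripper opens to 85 mm and grips with 20 to 120 N. Pads are 22 mm wide; open, the fingers measure 114 mm over their backs; the gripper's body (76 mm by 85 mm) begins 54 mm behind the grasp point. The pads swing forward as they close: fully open they stand 13 mm farther back than shut.
Start: joints at [-1.358, 0.053, 1.613, -0, 1.476, -0.119], TCP at [0.204, -0.591, 0.231] pointing down, gripper open.
Joint ranges: [-3.01, 3.01], [-1.01, 2.22], [0.06, 2.58], [-1.02, 4.17], [0.09, 2.62], [-3.14, 3.14]. Speed limits (rad/s): [2.57, 2.57, 3.14, 3.14, 3.14, 3.14].

INTERFACE

Orientations are given as a unit quaternion [w, x, y, z].
In Python, from plant import state, cams, workorder, nets gives the robot as it stands.
- The arm moves only by the tool play_rows, never from a script. Its argument "motion" is a list of rows, each a list of 3 entries, a list of its own where there are three numbers: the closure, from -1 (fully open) to 1 (shut), then the shift along the world's x, y, z in m, then the turn about the world's z in rad. A call has 1 to 5 rows; each row is the pose to reach, as a shift and turn from the pose commanded when the call began; what a row does not reach only later rows make up. A row lasts 1/10 s, in which the tool goes at most 50 mm and 8.59 degrees, less where a joint would pass 70% of its speed; a pose out of reach is approached as far as the arm can. A call with a gripper value outside its range is refused whole. The fingers move at their own pace and stop on an object; the grip force is fixed at half the most. Time passes only in rows, so rows that repeat a pose let the fingers close. It gives the time, the measured TCP pose, the force and the opening at its end, in the units of the state.
- state(): the state, without advancing time (a new reading comes with each control period).
- cams.grab_frame(name): name is "side" or "top" or "wrist"; returns (picture, depth): 384x512x3 uint8, red, green, blue; 384x512 float32, m along the optical axis (not along the pixel's ray), 0 where there is no reading.
- cams.camera_info(name): a dict with "K" (3x3 intrinsics, pixels), "k1" (the pictures are not rectified: a ray, as slopes to the right and down, at radius r is drawn at 1 + k1 r^2 times it, then the intrinsics apply), "rvec" (rotation vector, rad) and "tvec" (3), from world to camera coordinates, as OpenCV has them. Camera axes: x right, y down, z forward; pixel columns grow to the right and rows downward; lengths in m; the calibration is good to about 2 mm. A picture is of the moment at which its call begins: read the wrist's pose just before it. camera_info takes no time and is no camera call; for the wrist camera it gives the pose at the moment of the call.
- workorder.job_done(): hands the job in, once; it reports no verdict.
Trained networks look in the newest picture that a camera, given by its name, has taken for a name from the list of things; names that differ only in an ending like _2 or _b are one class to them, and where a whole thing is asked for, a point or a joint stands for the part that bears it (a point fixed in the world has none). Each returns a list of dicts, best first, with "score" (0 to 1); they miss things now and then, are a little off and sometimes report something else, mostly with a low value. They report only what shows in the picture. A call takes as long as a camera call.
- nets.recognise(camera, target): "at" ([x, y, z] in m, in world coordinates, good to about 4 mm: the middle of the surface that is visible of it).
- nets.landmark_of(camera, target): "at" ([x, y, z] in m, in world coordinates, good to about 4 mm: a listed point, or the origin of a listed thing).
The state is a dict: "time": time; "joint_pos": joint angles; "joint_vel": joint speeds; "joint_efforts": joint torques, N m; "tool_pos": TCP position; "tool_rot": TCP orientation; "contact_force": force on the tool from outside, world axes, zero at the start; "ft_torque": the same for the moment, N m; "gripper_width": opening from 0.0 (shut) to 1.0 (fully open).
Only numpy, scipy, OpenCV 4.12 (cv2) and the standard library are available. Lean on these libraries where they do the work, as an engineer would, in place of code of your own. Each camera call takes 0.05 s, during which the arm holds its last target.

TASK

In the pharmacy practice lab, slide the blue lid of the dispensing box all the way open, pulling it past the click of its end ridge, then take the loaded scoop by its handle, carry it level to the box and tip all three boluses into the box without the gripper touching them. At the end lay the empty scoop upright back on its green mat and have the lid slid fully home again, past the ridge, with the boluses inside. Leave the other things on the bench where they are.

Things in the scene. Friction and masses are not known exactly. Their poses are not given: they have to be found in the camera images.
- box: white dispensing box, fixed, 180 mm (x) x 116 mm (y), walls 6 mm, on a 200 x 136 x 5 mm steel plate; left or right on the bench, the mat on the other side. Origin: centre of its underside, at bench height; z up. Inner floor 9 mm, upper edges 76 mm above the bench. The -x end, roughly facing the robot, is only 56 mm high and carries a sprung cross ridge; the lid comes out over it
- box_mouth (a point): the centre of the mouth that the fully open lid leaves free, 31 mm to +x of the box's centre, at the height of the upper edges (76 mm). The free mouth is 106 mm along the box's x and 104 mm (94 mm between the lips of the channel) across
- lid (a joint): travel of the blue sliding lid, m: 0 fully home (shut, as at the start), 0.105 fully open. It slides to the box's -x and stays where left. Sliding takes 1.5 to 3 N. A bead under it must be forced over the sprung ridge with about 12 N along the channel, both ways: contact from 0.001 to 0.015, ridge top at 0.0075; past the top it clicks on by itself
- lid_grip (a point): grasp point of the lid's upright yellow grip bar; moves with the lid; axes as the box's. The bar is 14 mm thick (x), 60 mm wide (y), 32 mm high: foot (top of the lid) 68.5 mm, top 100.5 mm above the bench; this point is on its mid-plane, 88.5 mm above the bench. With the lid shut it is over the box's centre
- mat: thin green mat, 240 mm (x) x 130 mm (y) x 3 mm, fixed; origin at the centre of its underside; the scoop lies on it at the start, its mouth roughly towards the mat's +x
- scoop_grip (a point): grasp point at mid-height of the scoop's black handle, 37 mm above the scoop's underside. Scoop: loose, 160 g, 190 mm long; x points from the handle out through the pan's open mouth, z up. Handle: level bar 14 mm wide (y), 26 mm high, from 32 mm ahead of this point to 60 mm behind it, a foot at its rear end. The pan's back wall, 36 mm high, is 38 mm ahead. Grasp from above, closing along y
- scoop_pan (a point): middle of the scoop's steel pan, 85 mm ahead of the grasp point, 17 mm lower; axes as the scoop's. Pan 90 mm long, 92 mm wide, side walls 32 mm. Its floor rises 9 degrees from the back wall to the open mouth edge, 43 mm ahead of this point and 3 mm lower. Level, the boluses stay at the back wall; with the mouth tipped down clearly more than 9 degrees (30 to 40 is ample) they roll out
- bolus1: pale yellow oblong bolus with round ends, 22 mm in diameter, 66 mm long along its y axis, 28 g, loose; origin at its centre. The three lie crosswise side by side in the scoop's pan; not to be touched by the gripper
- bolus2: pale yellow oblong bolus with round ends, 22 mm in diameter, 66 mm long along its y axis, 28 g, loose; origin at its centre. The three lie crosswise side by side in the scoop's pan; not to be touched by the gripper
- bolus3: pale yellow oblong bolus with round ends, 22 mm in diameter, 66 mm long along its y axis, 28 g, loose; origin at its centre. The three lie crosswise side by side in the scoop's pan; not to be touched by the gripper
- mortar: bystander, loose: white mortar with its pestle in it, 92 mm across, 95 mm high over the pestle; origin at the centre of its underside
- amber_jar: bystander, loose: amber glass jar, 64 mm across, 110 mm high; origin at the centre of its underside
- white_jar: bystander, loose: white plastic jar with a blue cap, 72 mm across, 100 mm high; origin at the centre of its underside
- spatula: bystander, loose: spatula with a black handle lying flat, 150 mm long along its x axis; origin at the centre of its underside
- pan_balance: bystander, loose: small brass hand balance lying flat, two black pans 42 mm across, 158 mm long along its x axis, 12 mm high; origin at the centre of its underside
- carton: bystander, loose: blue carton 120 x 70 x 45 mm; origin at the centre of its underside
- beaker: bystander, loose: glass beaker 72 mm across, 95 mm high; origin at the centre of its underside

How it is judged:
By the outcome, as a careful person would: the job done as asked, in the order asked, and still so for the second after the job is handed in, with the robot touching nothing.
It also fails if it takes over 72 s, if anything falls off the work surface, if the arm or the gripper's body presses on something with over 40 N, if the wrist force passes 120 N, or if a joint passes its speed limit or range.

## Working session

There is one attempt and no reset: what is moved stays moved. The work goes in short steps, Python scripts to look and compute and a tool call to move; the robot and the scene stay as the last step left them, time stands still between calls to the robot, and variables do not carry over. Pictures are saved under pics/ and viewed, and the job is handed in when it is done.

Besides the shell and the picture viewer there is one more tool, called in YAML: its name, and indented under it one key for each argument. play_rows: Moves the arm, as the interface text tells. Its arguments: {"type":"object","properties":{"motion":{"type":"array","items":{"type":"array"}}},"required":["motion"]}

```bash
ls; mkdir -p pics
cat > h.py <<'E'
import numpy as np, cv2
from plant import state, cams, workorder, nets
def save(name,fn):
    im,d=cams.grab_frame(name); cv2.imwrite('pics/'+fn,cv2.cvtColor(im,cv2.COLOR_RGB2BGR)); return im,d
def cam(name):
    c=cams.camera_info(name); R,_=cv2.Rodrigues(np.array(c['rvec'],float)); return np.array(c['K']),float(c['k1']),R,np.array(c['tvec'],float).ravel()
def cloud(name,d,c=None):
    K,k1,R,t=c or cam(name)
    v,u=np.mgrid[:d.shape[0],:d.shape[1]].astype(float)
    p=np.stack([u.ravel(),v.ravel()],1)[:,None]
    n=cv2.undistortPoints(p,K,np.array([k1,0,0,0,0.])).reshape(d.shape+(2,))
    P=np.dstack([n*d[...,None],d])
    return (P-t)@R
def proj(name,P):
    K,k1,R,t=cam(name); rv,_=cv2.Rodrigues(R)
    return cv2.projectPoints(np.array(P,float).reshape(-1,3),rv,t,K,np.array([k1,0,0,0,0.]))[0].reshape(-1,2)
E
python3 - <<'E'
from h import *
s=state(); print({k:np.round(v,3).tolist() for k,v in s.items()})
for n in ['side','top']:
    im,d=save(n,n+'0.png'); np.save(n+'0.npy',d); np.save(n+'0i.npy',im)
    K,k1,R,t=cam(n); print(n,K.round(1).tolist(),k1,(-R.T@t).round(3),R[2].round(3))
for t in ['box','box_mouth','lid','lid_grip','mat','scoop_grip','scoop_pan']:
    print(t,[(np.round(x['at'],4).tolist(),round(x['score'],2)) for x in nets.landmark_of('top',t)][:2])
E
```

```text
pics
{'time': 0.0, 'joint_pos': [-1.358, 0.053, 1.614, -0.0, 1.476, -0.119], 'joint_vel': [-0.0, 0.001, 0.001, -0.0, -0.001, 0.0], 'joint_efforts': [-0.0, -39.368, -37.018, -0.0, 0.007, 0.0], 'tool_pos': [0.203, -0.59, 0.23], 'tool_rot': [0.575, 0.411, 0.576, -0.41], 'contact_force': [-1.262, 0.98, 0.741], 'ft_torque': [-0.001, 0.026, -0.016], 'gripper_width': 1.002}
side [[405.5, 0.0, 252.1], [0.0, 405.5, 195.5], [0.0, 0.0, 1.0]] -0.1473792976440419 [0.071 1.175 0.815] [ 0.348 -0.796 -0.496]
top [[407.3, 0.0, 253.5], [0.0, 407.3, 192.5], [0.0, 0.0, 1.0]] -0.06294862415844907 [0.478 0.02  1.163] [ 0.123 -0.005 -0.992]
box [([0.5406, 0.216, -0.0017], 0.65), ([0.57, -0.2265, 0.0203], 0.48)]
box_mouth [([0.5744, 0.224, 0.0744], 0.98)]Traceback (most recent call last):
  File "<stdin>", line 7, in <module>
ValueError: it knows: amber_jar, beaker, bolus, box, box_mouth, carton, lid_grip, mat, mortar, pan_balance, scoop_grip, scoop_pan, spatula, white_jar
```

View pics/top0.png

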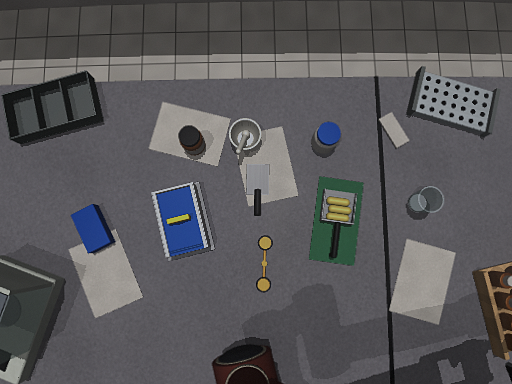

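View pics/side0.png

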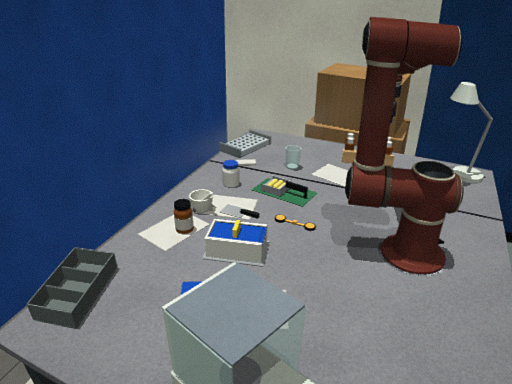

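Run:
```python
from h import *
for n in ['top','side']:
  im=np.load(n+'0i.npy').astype(int); d=np.load(n+'0.npy')
  P=cloud(n,d); np.save(n+'0P.npy',P)
  r,g,b=im[...,0],im[...,1],im[...,2]
  def rep(name,m):
    Q=P[m&(d>0)]
    if len(Q)<10: print(n,name,len(Q));return
    c,(w,h),a=cv2.minAreaRect(Q[:,:2].astype(np.float32)); 
    print(n,name,len(Q),'rect c',np.round(c,4),'wh',round(w,4),round(h,4),'ang',round(a,2),'med',np.median(Q,0).round(4),'z5-95',np.percentile(Q[:,2],[5,95]).round(4))
  z=P[...,2]
  rep('bar',(r>150)&(g>120)&(b<80)&(z>.07))
  rep('bartop',(r>150)&(g>120)&(b<80)&(z>.095)&(z<.106))
  rep('green',(g>r+25)&(g>b+15)&(z<.02))
for t in ['lid_grip','mat','scoop_grip','scoop_pan']:
    print(t,[(np.round(x['at'],4).tolist(),round(x['score'],2)) for x in nets.landmark_of('top',t)][:2])
```

```text
top bar 101 rect c [0.5446 0.2149] wh 0.0118 0.0568 ang 12.72 med [0.5454 0.2156 0.1007] z5-95 [0.0978 0.1044]
top bartop 100 rect c [0.5446 0.2149] wh 0.0118 0.0568 ang 12.72 med [0.5454 0.2144 0.1007] z5-95 [0.0978 0.1037]
top green 2236 rect c [ 0.538  -0.2204] wh 0.1292 0.2394 ang 80.64 med [ 0.5028 -0.2184  0.0034] z5-95 [-0.0003  0.0072]
side bar 80 rect c [ 0.5359 -0.7176] wh 1.9201 0.4822 ang 83.74 med [0.5436 0.1976 0.1024] z5-95 [0.0982 0.2517]
side bartop 44 rect c [0.5434 0.2203] wh 0.0126 0.0547 ang 12.0 med [0.5421 0.2233 0.1009] z5-95 [0.0975 0.1027]
side green 476 rect c [ 0.5405 -0.2164] wh 0.1377 0.2437 ang 80.51 med [ 0.4958 -0.1879  0.0036] z5-95 [0.0002 0.0066]
lid_grip [([0.5474, 0.2167, 0.0879], 0.89)]
mat [([0.5366, -0.2188, -0.0006], 0.78)]
scoop_grip [([0.4904, -0.2101, 0.0459], 0.84), ([0.541, 0.2151, -0.0017], 0.62)]
scoop_pan [([0.5746, -0.2219, 0.0201], 0.89), ([0.5408, 0.215, -0.0013], 0.71)]
```

```bash
python3 - <<'E'
from h import *
from scipy.spatial.transform import Rotation as Ro
q=state()['tool_rot']; M=Ro.from_quat([q[1],q[2],q[3],q[0]]).as_matrix(); print(M.round(3)); print('jaw yaw',np.degrees(np.arctan2(M[1,2],M[0,2])))
for n in ['top','side']:
  im=np.load(n+'0i.npy').astype(int); d=np.load(n+'0.npy'); P=np.load(n+'0P.npy')
  r,g,b=im[...,0],im[...,1],im[...,2];z=P[...,2];x=P[...,0];y=P[...,1]
  roi=(x>.38)&(x<.7)&(y>-.31)&(y<-.12)
  def rep(name,m):
    Q=P[m&(d>0)]
    if len(Q)<10: print(n,name,len(Q));return
    c,(w,h),a=cv2.minAreaRect(Q[:,:2].astype(np.float32)); vx=cv2.fitLine(Q[:,:2].astype(np.float32),cv2.DIST_HUBER,0,.01,.01).ravel()
    print(n,name,len(Q),np.round(c,4),'wh',round(w,4),round(h,4),'ang',round(a,2),'mean',Q.mean(0).round(4),'line ang',np.degrees(np.arctan2(vx[1],vx[0])).round(2),'z',np.percentile(Q[:,2],[5,50,95]).round(4))
  rep('handle',roi&(im.max(2)<60)&(z>.044)&(z<.062))
  rep('bol',roi&(r>150)&(b<r-30)&(z>.01))
  rep('lid',(x>.4)&(x<.7)&(y>.1)&(y<.32)&(b>r+60)&(z>.06)&(z<.075))
  rep('boxwhite',(x>.4)&(x<.7)&(y>.1)&(y<.32)&(z>.073)&(z<.08)&(abs(r-b)<40))
E
python3 -c "
import cv2
a=cv2.imread('pics/top0.png');cv2.imwrite('pics/crop0.png',cv2.resize(a[165:275,290:380],None,fx=5,fy=5,interpolation=2))
cv2.imwrite('pics/crop0b.png',cv2.resize(a[170:270,140:230],None,fx=5,fy=5,interpolation=2))"
```

```text
[[-0.     0.945  0.326]
 [ 0.     0.326 -0.945]
 [-1.     0.    -0.   ]]
jaw yaw -70.98857969558394
top handle 195 [ 0.4825 -0.2083] wh 0.0146 0.0968 ang 81.03 mean [ 0.4829 -0.2076  0.0522] line ang -8.99 z [0.0466 0.0523 0.056 ]
top bol 277 [ 0.5685 -0.2226] wh 0.0596 0.0592 ang 89.63 mean [ 0.568  -0.2219  0.0337] line ang 31.9 z [0.0283 0.0335 0.0393]
top lid 1990 [0.5408 0.2139] wh 0.1714 0.0943 ang 13.05 mean [0.5394 0.214  0.0685] line ang 13.12 z [0.065  0.0685 0.0719]
top boxwhite 564 [0.5449 0.2152] wh 0.1804 0.1166 ang 13.08 mean [0.5557 0.2172 0.0759] line ang 54.98 z [0.0735 0.0758 0.0788]
side handle 68 [ 0.4824 -0.2007] wh 0.016 0.0937 ang 80.99 mean [ 0.48   -0.2001  0.0503] line ang -9.07 z [0.0448 0.0508 0.054 ]
side bol 116 [ 0.5726 -0.2235] wh 0.1029 0.0782 ang 86.85 mean [ 0.571  -0.2144  0.0322] line ang 63.9 z [0.021  0.0331 0.0381]
side lid 730 [0.5425 0.2119] wh 0.1744 0.0908 ang 12.26 mean [0.5391 0.2125 0.0691] line ang 13.84 z [0.0666 0.0691 0.0716]
side boxwhite 300 [0.5431 0.2181] wh 0.1802 0.1179 ang 13.57 mean [0.548  0.2285 0.0759] line ang -7.0 z [0.0734 0.0758 0.0785]
```

View pics/crop0.png

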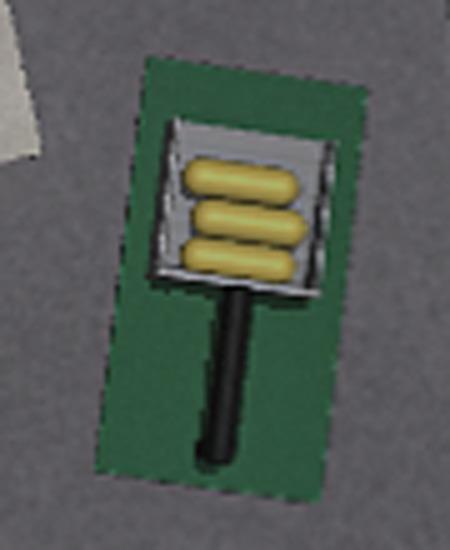

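View pics/crop0b.png

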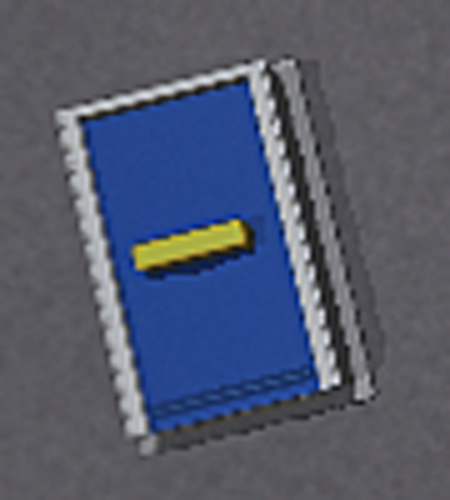

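play_rows:
  motion:
    - [-1,[0.085,0.2015,0],0.3665]
    - [-1,[0.085,0.2015,0],0.3665]
    - [-1,[0.085,0.2015,0],0.3665]
    - [-1,[0.085,0.2015,0],0.3665]
    - [-1,[0.085,0.2015,0],0.3665]

```text
time: 0.9
tool_pos: [0.2897, -0.3863, 0.2313]
tool_rot: [0.641, 0.298, 0.641, -0.298]
contact_force: [0.5, -1.1, 0.4]
gripper_width: 0.998
```

play_rows:
  motion:
    - [-1,[0.085,0.2015,0],0.3665]
    - [-1,[0.085,0.2015,0],0.3665]
    - [-1,[0.085,0.2015,0],0.3665]
    - [-1,[0.085,0.2015,0],0.3665]
    - [-1,[0.085,0.2015,0],0.3665]

```text
time: 1.4
tool_pos: [0.3746, -0.1852, 0.2317]
tool_rot: [0.685, 0.176, 0.684, -0.176]
contact_force: [0.6, -0.2, -0.4]
gripper_width: 0.998
```

play_rows:
  motion:
    - [-1,[0.085,0.2015,0],0.3665]
    - [-1,[0.085,0.2015,0],0.3665]
    - [-1,[0.085,0.2015,0],0.3665]
    - [-1,[0.085,0.2015,0],0.3665]
    - [-1,[0.085,0.2015,0],0.3665]

```text
time: 1.9
tool_pos: [0.4596, 0.0168, 0.2316]
tool_rot: [0.706, 0.048, 0.705, -0.048]
contact_force: [-0.1, -0.7, 0.3]
gripper_width: 1.003
```

play_rows:
  motion:
    - [-1,[0.086,0.2015,0],0.3665]
    - [-1,[0.086,0.2015,0],0.3665]
    - [-1,[0.086,0.2015,0],0.3665]
    - [-1,[0.086,0.2015,0],0.3665]
    - [-1,[0.086,0.2015,0],0.3665]

```text
time: 2.4
tool_pos: [0.5458, 0.2185, 0.2311]
tool_rot: [0.703, -0.081, 0.702, 0.081]
contact_force: [-0.5, -0.6, 0.1]
gripper_width: 1.001
```

Run:
```python
from h import *
s=state(); print(s['tool_pos'].round(4) if hasattr(s['tool_pos'],'round') else s['tool_pos'])
c=cam('wrist'); im,d=save('wrist','w1.png')
s=state(); print(s['tool_pos'],s['tool_rot'])
P=cloud('wrist',d,c).astype(float)
r,g,b=[im[...,i].astype(int) for i in range(3)];z=P[...,2]
Q=P[(r>130)&(g>110)&(b<90)&(z>.094)&(z<.107)&(d>0)]
print(len(Q),cv2.minAreaRect(Q[:,:2].astype(np.float32)),Q.mean(0))
print(nets.landmark_of('wrist','lid_grip'))
```

```text
[0.5458 0.2185 0.2311]
[0.54605365 0.21928014 0.23096183] [ 0.70268039 -0.0807812   0.70214192  0.0819231 ]
512 ((0.5446406602859497, 0.21900515258312225), (0.013205762021243572, 0.05481981486082077), 12.650735855102539) [0.54358521 0.22310545 0.09931158]
[{'at': [0.5461, 0.2153, 0.0883], 'score': 0.95}]
```

View pics/w1.png

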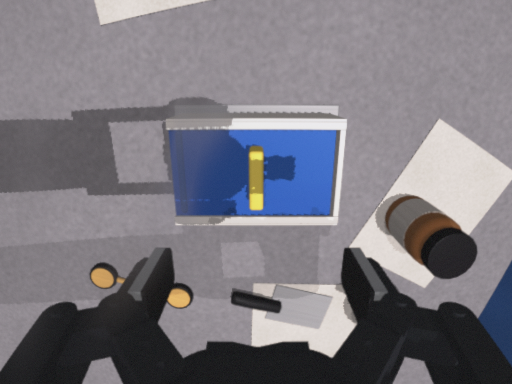

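play_rows:
  motion:
    - [-1,[-0.001,-0.003,-0.05],0]
    - [-1,[-0.001,-0.003,-0.1],0]
    - [-1,[-0.001,-0.003,-0.14],0]
    - [-1,[-0.001,-0.003,-0.157],0]
    - [-1,[-0.001,-0.003,-0.157],0]

```text
time: 3.0
tool_pos: [0.5416, 0.2106, 0.0715]
tool_rot: [0.701, -0.08, 0.705, 0.079]
contact_force: [-0.2, -0.5, 0.1]
gripper_width: 1.004
```

play_rows:
  motion:
    - [1,[0,0,0],0]
    - [1,[0,0,0],0]
    - [1,[0,0,0],0]
    - [1,[0,0,0],0]
    - [1,[0,0,0],0]

```text
time: 3.5
tool_pos: [0.5445, 0.2124, 0.0756]
tool_rot: [0.704, -0.08, 0.702, 0.08]
contact_force: [-1.4, -0.1, 12.9]
gripper_width: 0.155
```

play_rows:
  motion:
    - [1,[-0.005,-0.0012,0.002],0]
    - [1,[-0.015,-0.0035,0.002],0]
    - [1,[-0.04,-0.0092,0.002],0]
    - [1,[-0.065,-0.015,0.002],0]
    - [1,[-0.09,-0.0208,0.002],0]

```text
time: 4.0
tool_pos: [0.4527, 0.1909, 0.0757]
tool_rot: [0.703, -0.08, 0.702, 0.08]
contact_force: [2.9, 0.1, -1.6]
gripper_width: 0.155
```

play_rows:
  motion:
    - [1,[-0.01,-0.0023,0],0]
    - [1,[-0.015,-0.0035,0],0]
    - [1,[-0.016,-0.0037,0],0]
    - [1,[-0.016,-0.0037,0],0]

```text
time: 4.4
tool_pos: [0.4429, 0.1886, 0.0759]
tool_rot: [0.708, -0.079, 0.697, 0.081]
contact_force: [26.7, 7.5, -25.3]
gripper_width: 0.15
```

```bash
cat > bar.py <<'E'
from h import *
import sys
im,d=save('top',sys.argv[1]); P=cloud('top',d)
r,g,b=[im[...,i].astype(int) for i in range(3)];z=P[...,2]
Q=P[(r>130)&(g>110)&(b<80)&(z>.094)&(z<.107)&(P[...,1]>.1)]
c=cv2.minAreaRect(Q[:,:2].astype(np.float32)); print(len(Q),c)
u=np.array([.9744,.2250]); print('lid travel', -(np.array(c[0])-[.5446,.2152])@u)
print(state()['tool_pos'],state()['contact_force'])
E
python3 bar.py t2.png
```

```text
0 ((0.0, 0.0), (0.0, 0.0), 0.0)
lid travel 0.57907824
[0.44290959 0.18863979 0.07585518] [ 26.86949234   5.93767868 -24.26786831]
```

View pics/t2.png

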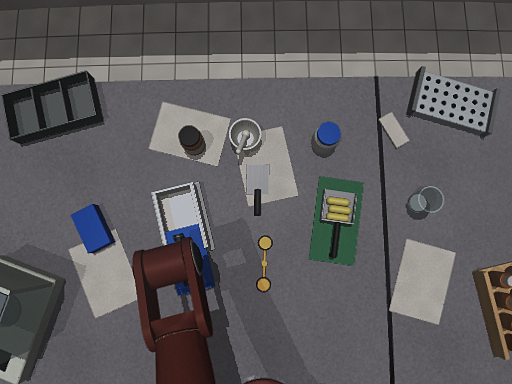

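play_rows:
  motion:
    - [1,[0.003,0.0007,0],0]
    - [-1,[0.003,0.0007,0],0]
    - [-1,[0.003,0.0007,0],0]
    - [-1,[0.003,0.0007,0.05],0]
    - [-1,[0.003,0.0007,0.1],0]

```text
time: 4.95
tool_pos: [0.4389, 0.188, 0.1758]
tool_rot: [0.701, -0.08, 0.704, 0.08]
contact_force: [0.8, 0.3, 1.2]
gripper_width: 0.82
```

play_rows:
  motion:
    - [-1,[0.01,-0.05,0.02],0.15]
    - [-1,[0.02,-0.1,0.02],0.3]
    - [-1,[0.03,-0.15,0.02],0.45]
    - [-1,[0.04,-0.2,0.02],0.6]
    - [-1,[0.05,-0.245,0.02],0.75]

```text
time: 5.45
tool_pos: [0.4837, -0.0232, 0.1971]
tool_rot: [0.639, -0.303, 0.639, 0.303]
contact_force: [0.6, 0.4, -0.2]
gripper_width: 1.004
```

```bash
python3 bar.py t3.png
```

```text
101 ((0.44256171584129333, 0.19048474729061127), (0.011875885538756847, 0.05682215467095375), 13.06497859954834)
lid travel 0.10498703594385622
[ 0.48475643 -0.02876766  0.19721234] [-0.89106025 -4.40406428  0.46942618]
```

play_rows:
  motion:
    - [-1,[0.002,-0.05,0],0.14]
    - [-1,[0.004,-0.1,0],0.28]
    - [-1,[0.005,-0.154,0],0.437]
    - [-1,[0.005,-0.154,-0.04],0.437]
    - [-1,[0.005,-0.154,-0.076],0.437]

```text
time: 6.0
tool_pos: [0.4895, -0.1785, 0.1211]
tool_rot: [0.561, -0.433, 0.56, 0.43]
contact_force: [-0.3, 0.5, -0.9]
gripper_width: 1.001
```

Run:
```python
from h import *
c=cam('wrist'); im,d=save('wrist','w2.png')
s=state(); print(s['tool_pos'],s['tool_rot'])
from scipy.spatial.transform import Rotation as Ro
q=s['tool_rot']; M=Ro.from_quat([q[1],q[2],q[3],q[0]]).as_matrix(); print('jaw yaw',np.degrees(np.arctan2(M[1,2],M[0,2])))
P=cloud('wrist',d,c)
z=P[...,2]
m=(P[...,0]>.4)&(P[...,0]<.56)&(abs(P[...,1]+.21)<.03)&(z>.045)&(z<.06)&(im.max(2)<70)
Q=P[m]; R=cv2.minAreaRect(Q[:,:2].astype(np.float32)); print(len(Q),R)
print(nets.landmark_of('wrist','scoop_grip')[:1],nets.landmark_of('wrist','scoop_pan')[:1])
```

```text
[ 0.48484646 -0.17495782  0.11294613] [ 0.55863956 -0.42838393  0.56147779  0.43491578]
jaw yaw 75.24381607428177
2130 ((0.4808522164821625, -0.20616060495376587), (0.014242669567465782, 0.09471044689416885), 80.76071166992188)
[{'at': [0.4967, -0.214, 0.0373], 'score': 0.58}] [{'at': [0.5916, -0.2221, 0.0299], 'score': 0.41}]
```

View pics/w2.png

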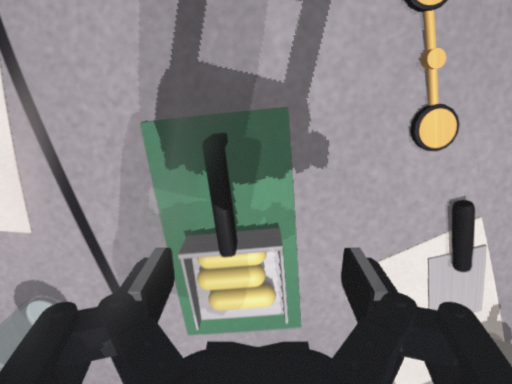

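play_rows:
  motion:
    - [-1,[0,0,0],0]
    - [-1,[0,0,0],0]

```text
time: 6.35
tool_pos: [0.4903, -0.1759, 0.1231]
tool_rot: [0.56, -0.434, 0.559, 0.431]
contact_force: [-0.3, 0.1, 0.7]
gripper_width: 0.999
```

```bash
cat > pose.py <<'E'
from h import *
from scipy.spatial.transform import Rotation as Ro
s=state();q=s['tool_rot']; M=Ro.from_quat([q[1],q[2],q[3],q[0]]).as_matrix(); print(s['time'],s['tool_pos'],'jaw yaw',np.degrees(np.arctan2(M[1,2],M[0,2])).round(2),'fingers',M[:,0].round(3),s['contact_force'],np.round(s['joint_pos'],3),'gw',s['gripper_width'])
E
python3 pose.py
```

```text
6.35 [ 0.49030912 -0.17586981  0.12312544] jaw yaw 75.47 fingers [ 0.004 -0.002 -1.   ] [-0.34412384  0.05954871  0.73608383] [-0.487 -0.108  1.957  0.     1.288 -1.805] gw 0.998747421387706
```

play_rows:
  motion:
    - [-1,[0.0055,-0.034,0],0.096]
    - [-1,[0.0055,-0.034,-0.03],0.096]
    - [-1,[0.0055,-0.034,-0.07],0.096]
    - [-1,[0.0055,-0.034,-0.1],0.096]
    - [-1,[0.0055,-0.034,-0.101],0.096]

```text
time: 6.85
tool_pos: [0.4921, -0.208, 0.0166]
tool_rot: [0.537, -0.457, 0.539, 0.461]
contact_force: [-1.2, 0.3, -1.1]
gripper_width: 0.997
```

```bash
python3 pose.py
```

```text
6.85 [ 0.49211325 -0.20798938  0.01658859] jaw yaw 80.96 fingers [-0.005  0.003 -1.   ] [-1.24000849  0.32818641 -1.08706795] [-0.539  0.081  1.971 -0.     1.096 -1.952] gw 0.9973041525598371
```

play_rows:
  motion:
    - [-1,[0,0,0],0]
    - [1,[0,0,0],0]
    - [1,[0,0,0],0]
    - [1,[0,0,0],0]
    - [1,[0,0,0],0]

```text
time: 7.35
tool_pos: [0.4948, -0.21, 0.0203]
tool_rot: [0.538, -0.46, 0.538, 0.458]
contact_force: [-0.0, -0.4, 0.3]
gripper_width: 0.332
```

```bash
python3 pose.py
python3 - <<'E'
from h import *
save('side','s3.png');save('wrist','w3.png')
a=cv2.imread('pics/s3.png');cv2.imwrite('pics/s3c.png',cv2.resize(a[140:240,200:360],None,fx=4,fy=4,interpolation=2))
E
```

```text
7.35 [ 0.49476192 -0.21001506  0.0203027 ] jaw yaw 80.93 fingers [ 0.002 -0.001 -1.   ] [-0.04727713 -0.41678882  0.31079324] [-0.54   0.077  1.968 -0.     1.095 -1.952] gw 0.33181222963319346
```

View pics/s3c.png

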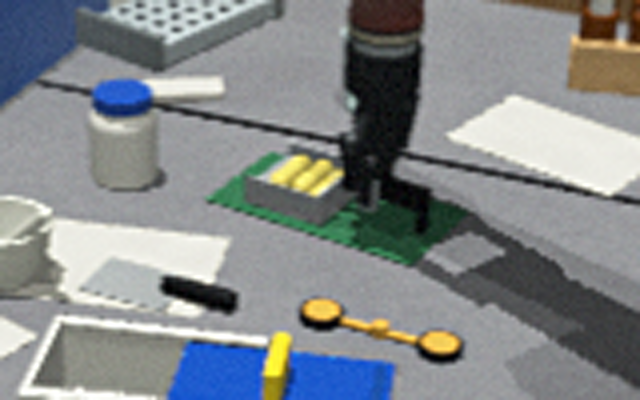

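View pics/w3.png

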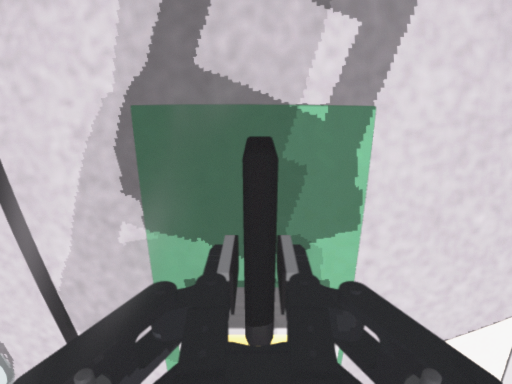

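play_rows:
  motion:
    - [1,[0,0,0],0]
    - [1,[0,0,0.005],0]
    - [1,[0,0,0.005],0]

```text
time: 7.75
tool_pos: [0.4939, -0.2096, 0.0242]
tool_rot: [0.538, -0.459, 0.538, 0.459]
contact_force: [-0.3, -0.4, -2.7]
gripper_width: 0.153
```

```bash
cat > slope.py <<'E'
from h import *
import sys
from scipy.spatial.transform import Rotation as Ro
c=cam('wrist'); im,d=save('wrist',sys.argv[1])
P=cloud('wrist',d,c); s=state(); q=s['tool_rot']
M=Ro.from_quat([q[1],q[2],q[3],q[0]]).as_matrix(); t=np.array(s['tool_pos'])
L=(P-t)@M   # tool coords: x along fingers (down), z jaw, y = scoop axis +-
m=(d>0)&(abs(L[...,2])<.005)&(im.max(2)<75)&(L[...,0]<-.0)&(L[...,0]>-.07)&(abs(L[...,1])>.014)&(abs(L[...,1])<.058)
Q=L[m]
for sg in (1,-1):
    A=Q[Q[:,1]*sg>0]
    if len(A)>20:
        p=np.polyfit(A[:,1],A[:,0],1); r=A[:,0]-np.polyval(p,A[:,1]); k=abs(r)<.004; p=np.polyfit(A[k,1],A[k,0],1)
        print('side',sg,len(A),'slope deg',np.degrees(np.arctan(p[0])).round(2),'x0',p[1].round(4),'rng',A[:,1].min().round(3),A[:,1].max().round(3),'rms',r[k].std().round(4))
print(s['time'],t,s['contact_force'],s['ft_torque'],'gw',s['gripper_width'], 'jaw',np.degrees(np.arctan2(M[1,2],M[0,2])))
E
python3 slope.py w4.png
```

```text
side 1 2555 slope deg -0.03 x0 -0.0324 rng 0.014 0.058 rms 0.0006
side -1 697 slope deg -0.58 x0 -0.0326 rng -0.036 -0.014 rms 0.0006
7.8 [ 0.49375595 -0.20949062  0.02389482] [ 0.21789745 -0.85688332 -3.04558717] [0.04562086 0.09496817 0.01513761] gw 0.15682024953692483 jaw 80.9266693687164
```

play_rows:
  motion:
    - [0.74,[0,0,0],0]
    - [0.74,[0,0,0],0]

```text
time: 8.0
tool_pos: [0.4937, -0.2094, 0.0237]
tool_rot: [0.538, -0.459, 0.538, 0.459]
contact_force: [-0.2, -0.6, -2.7]
gripper_width: 0.155
```

```bash
python3 slope.py w5.png
```

```text
side 1 2550 slope deg 0.0 x0 -0.0321 rng 0.014 0.058 rms 0.0006
side -1 696 slope deg -0.63 x0 -0.0323 rng -0.036 -0.014 rms 0.0006
8.05 [ 0.4938017  -0.20948245  0.02380409] [-0.1748938   0.8219771  -3.12400945] [ 0.00507678  0.1839736  -0.02646623] gw 0.15841312550121445 jaw 80.92862085651109
```

play_rows:
  motion:
    - [0.7,[0,0,0],0]
    - [0.7,[0,0,0],0]

```text
time: 8.25
tool_pos: [0.4941, -0.2096, 0.0241]
tool_rot: [0.538, -0.459, 0.538, 0.459]
contact_force: [-0.1, -0.0, -1.8]
gripper_width: 0.159
```

```bash
python3 slope.py w6.png
```

```text
side 1 2553 slope deg -0.06 x0 -0.0321 rng 0.014 0.058 rms 0.0006
side -1 706 slope deg -0.47 x0 -0.0323 rng -0.036 -0.014 rms 0.0006
8.3 [ 0.49409064 -0.20964927  0.0241548 ] [-0.53596903 -0.876891   -3.45320342] [0.04575609 0.11830439 0.00563367] gw 0.15418273724621642 jaw 80.92935774762364
```

play_rows:
  motion:
    - [0.685,[0,0,0],0]
    - [0.685,[0,0,0],0]

```text
time: 8.5
tool_pos: [0.4941, -0.2097, 0.0243]
tool_rot: [0.538, -0.459, 0.538, 0.459]
contact_force: [-0.3, -0.1, -3.2]
gripper_width: 0.158
```

```bash
python3 slope.py w7.png
```

```text
side 1 2548 slope deg -0.03 x0 -0.0322 rng 0.014 0.058 rms 0.0006
side -1 700 slope deg -0.29 x0 -0.0323 rng -0.036 -0.014 rms 0.0006
8.55 [ 0.49418461 -0.20968613  0.02427927] [ 0.0955923   0.34557687 -2.79170478] [ 0.02822205  0.1176702  -0.03201984] gw 0.15809483474054126 jaw 80.93118376916193
```

play_rows:
  motion:
    - [0.67,[0,0,0],0]
    - [0.67,[0,0,0],0]

```text
time: 8.75
tool_pos: [0.4946, -0.2098, 0.0247]
tool_rot: [0.538, -0.459, 0.538, 0.459]
contact_force: [-0.2, 0.6, 0.5]
gripper_width: 0.165
```

```bash
python3 slope.py w8.png
```

```text
side 1 2378 slope deg 0.05 x0 -0.0274 rng 0.014 0.058 rms 0.0007
side -1 603 slope deg -0.62 x0 -0.0276 rng -0.034 -0.014 rms 0.0006
8.8 [ 0.49460585 -0.20978286  0.02472093] [ 0.14084333  1.44963966 -0.18268359] [0.11161477 0.00042983 0.03927327] gw 0.1647721595937856 jaw 80.92390340927483
```

play_rows:
  motion:
    - [0.67,[0,0,-0.005],0]
    - [0.8,[0,0,-0.005],0]
    - [0.8,[0,0,-0.005],0]
    - [0.8,[0,0,0],0]
    - [0.8,[0,0,0],0]

```text
time: 9.3
tool_pos: [0.4935, -0.2095, 0.0239]
tool_rot: [0.538, -0.459, 0.538, 0.459]
contact_force: [-0.4, -0.4, -2.5]
gripper_width: 0.152
```

play_rows:
  motion:
    - [0.678,[0,0,0],0]
    - [0.678,[0,0,0],0]

```text
time: 9.5
tool_pos: [0.4934, -0.2093, 0.0235]
tool_rot: [0.538, -0.458, 0.538, 0.459]
contact_force: [-0.1, 0.1, -2.3]
gripper_width: 0.164
```

```bash
python3 slope.py w9.png
```

```text
side 1 2548 slope deg -0.23 x0 -0.0319 rng 0.014 0.058 rms 0.0006
side -1 632 slope deg -0.41 x0 -0.032 rng -0.034 -0.014 rms 0.0006
9.55 [ 0.49354242 -0.20940315  0.02360908] [-0.39084398 -0.05544386 -3.72450894] [0.00613717 0.15534784 0.00185293] gw 0.1616753826533854 jaw 80.92822596144828
```

play_rows:
  motion:
    - [0.676,[0,0,0],0]
    - [0.676,[0,0,0],0]

```text
time: 9.75
tool_pos: [0.494, -0.2096, 0.0241]
tool_rot: [0.538, -0.459, 0.538, 0.459]
contact_force: [-0.6, 0.8, -2.8]
gripper_width: 0.161
```

```bash
python3 slope.py w10.png
```

```text
side 1 2561 slope deg -1.82 x0 -0.0319 rng 0.014 0.058 rms 0.0006
side -1 618 slope deg -2.3 x0 -0.0321 rng -0.034 -0.014 rms 0.0005
9.8 [ 0.49403883 -0.20963197  0.02411931] [-1.06390527 -0.83544249 -2.44893378] [0.05508251 0.09033871 0.02527722] gw 0.15825033370545957 jaw 80.92970138545562
```

play_rows:
  motion:
    - [0.676,[0,0,-0.005],0]
    - [0.66,[0,0,-0.005],0]
    - [0.66,[0,0,-0.005],0]
    - [1,[0,0,-0.005],0]
    - [1,[0,0,-0.005],0]

```text
time: 10.3
tool_pos: [0.4945, -0.2099, 0.0196]
tool_rot: [0.538, -0.459, 0.538, 0.459]
contact_force: [0.2, -1.2, 0.1]
gripper_width: 0.15
```

play_rows:
  motion:
    - [1,[0,0,0.01],0]
    - [1,[0,0,0.04],0]
    - [1,[0,0,0.08],0]
    - [1,[0,0,0.11],0]
    - [1,[0,0,0.12],0]

```text
time: 10.8
tool_pos: [0.496, -0.2107, 0.1437]
tool_rot: [0.539, -0.461, 0.537, 0.457]
contact_force: [0.1, -1.3, -1.9]
gripper_width: 0.154
```

```bash
python3 slope.py w11.png;python3 - <<'E'
from h import *
save('side','s4.png')
a=cv2.imread('pics/s4.png');cv2.imwrite('pics/s4c.png',cv2.resize(a[110:240,200:360],None,fx=4,fy=4,interpolation=2))
E
```

```text
side 1 2554 slope deg -0.11 x0 -0.0326 rng 0.014 0.058 rms 0.0006
side -1 674 slope deg -0.5 x0 -0.0328 rng -0.036 -0.014 rms 0.0006
10.85 [ 0.49592193 -0.21067449  0.14351634] [ 0.77296867 -0.31893504 -1.43986037] [-0.00923742 -0.00283759 -0.02542539] gw 0.15228404402961848 jaw 80.93801355284761
```

View pics/s4c.png

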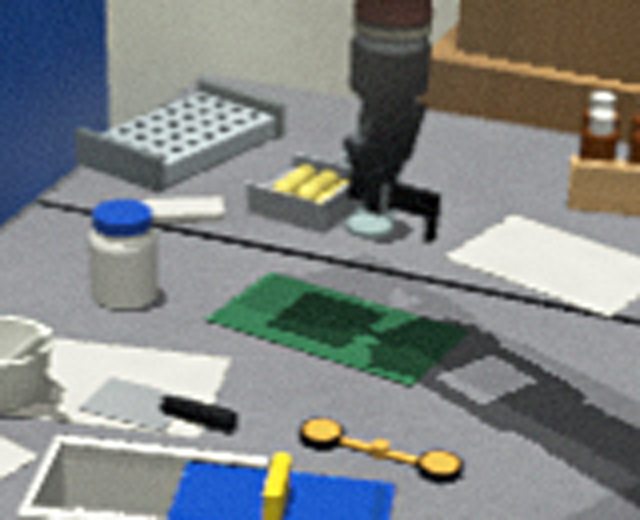

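play_rows:
  motion:
    - [1,[-0.001,0.01,0],0.01]
    - [1,[-0.004,0.035,0],0.033]
    - [1,[-0.007,0.07,0],0.067]
    - [1,[-0.011,0.11,0],0.105]
    - [1,[-0.016,0.15,0],0.143]

```text
time: 11.4
tool_pos: [0.4758, -0.0574, 0.1361]
tool_rot: [0.503, -0.495, 0.504, 0.498]
contact_force: [0.3, 0.2, -2.6]
gripper_width: 0.151
```

play_rows:
  motion:
    - [1,[-0.004,0.04,0],0.038]
    - [1,[-0.008,0.08,0],0.076]
    - [1,[-0.012,0.12,0],0.114]
    - [1,[-0.016,0.16,0],0.152]
    - [1,[-0.02,0.195,0],0.187]

```text
time: 11.9
tool_pos: [0.4553, 0.1374, 0.1362]
tool_rot: [0.453, -0.54, 0.456, 0.543]
contact_force: [0.2, 0.2, -3.1]
gripper_width: 0.156
```

play_rows:
  motion:
    - [1,[-0.003,0.03,0],0.028]
    - [1,[-0.005,0.048,0],0.044]
    - [1,[-0.006,0.058,0],0.053]
    - [1,[-0.006,0.06,0],0.055]
    - [1,[-0.006,0.06,0],0.055]

```text
time: 12.4
tool_pos: [0.4514, 0.195, 0.138]
tool_rot: [0.44, -0.553, 0.441, 0.554]
contact_force: [0.1, -0.1, -1.8]
gripper_width: 0.156
```

```bash
python3 slope.py w12.png;python3 - <<'E'
from h import *
save('side','s5.png');save('top','t5.png')
a=cv2.imread('pics/s5.png');b=cv2.imread('pics/t5.png');cv2.imwrite('pics/s5c.png',np.hstack([cv2.resize(a[150:290,170:310],(390,390),interpolation=2),cv2.resize(b[150:290,120:260],(390,390),interpolation=2)]))
E
```

```text
side 1 2550 slope deg -0.07 x0 -0.0321 rng 0.014 0.058 rms 0.0007
side -1 656 slope deg -0.55 x0 -0.0322 rng -0.035 -0.014 rms 0.0005
12.45 [0.45175172 0.19464118 0.13839809] [ 0.88762665  0.82271215 -2.95613462] [-0.00537196  0.06185665  0.01675972] gw 0.1580120234615269 jaw 102.94826315724109
```

View pics/s5c.png

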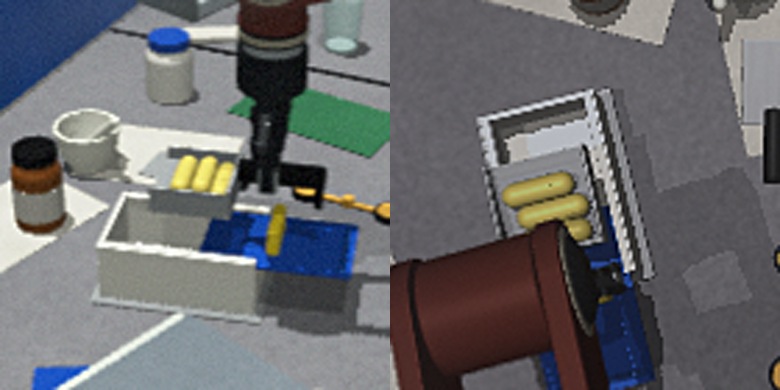

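play_rows:
  motion:
    - [0.68,[0,0,0],0]
    - [0.677,[0,0,0],0]
    - [0.676,[0,0,0],0]
    - [0.676,[0,0,0],0]

```text
time: 12.95
tool_pos: [0.4523, 0.1952, 0.1394]
tool_rot: [-0.44, 0.553, -0.44, -0.553]
contact_force: [0.3, -0.5, -2.4]
gripper_width: 0.163
```

```bash
python3 slope.py w13.png
```

```text
side 1 2661 slope deg -11.91 x0 -0.0326 rng 0.014 0.058 rms 0.0007
side -1 512 slope deg -12.89 x0 -0.0321 rng -0.035 -0.014 rms 0.0005
13.0 [0.45227908 0.19521158 0.13936798] [ 0.42054756 -0.36476246 -3.57371179] [-0.01759982  0.02065492 -0.02709848] gw 0.15788318876385127 jaw 102.97739410957755
```

play_rows:
  motion:
    - [0.677,[0,0,0.0],0]
    - [0.677,[0,0,0.005],0]
    - [0.9,[0,0,0.01],0]

```text
time: 13.3
tool_pos: [0.4522, 0.1954, 0.1497]
tool_rot: [-0.44, 0.553, -0.44, -0.553]
contact_force: [0.8, -0.0, -2.3]
gripper_width: 0.154
```

```bash
cat > look.py <<'E'
from h import *
import sys
n=sys.argv[1]
save('side','s%s.png'%n);save('top','t%s.png'%n)
a=cv2.imread('pics/s%s.png'%n);b=cv2.imread('pics/t%s.png'%n);cv2.imwrite('pics/c%s.png'%n,np.hstack([cv2.resize(a[150:290,170:310],(390,390),interpolation=2),cv2.resize(b[150:290,120:260],(390,390),interpolation=2)]))
E
python3 slope.py w14.png; python3 look.py 6
```

```text
side 1 3159 slope deg -11.66 x0 -0.0432 rng 0.014 0.058 rms 0.0023
side -1 233 slope deg -32.12 x0 -0.0302 rng -0.032 -0.014 rms 0.0004
13.35 [0.45297532 0.19558857 0.15101675] [ 0.14360658 -0.10560499 -1.07621584] [ 0.04175023  0.02229069 -0.01770745] gw 0.15029830976027211 jaw 102.99277100808128
```

View pics/c6.png

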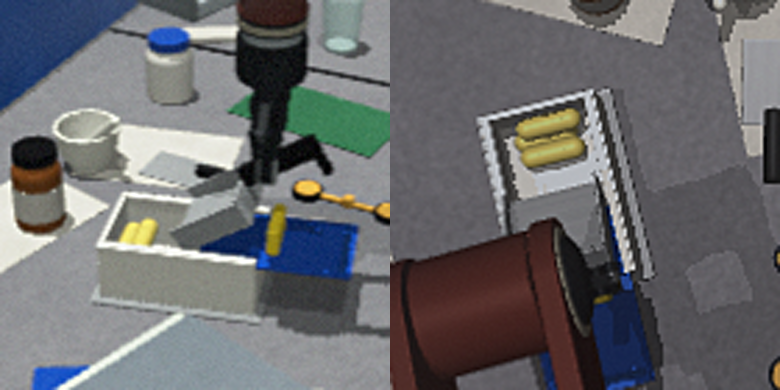

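play_rows:
  motion:
    - [1,[0,0,0.02],0]
    - [1,[0,0,0.05],0]
    - [1,[0,0,0.07],0]
    - [1,[0,0,0.08],0]
    - [1,[0.0,-0.03,0.08],-0.02]

```text
time: 13.95
tool_pos: [0.453, 0.167, 0.2314]
tool_rot: [-0.446, 0.55, -0.444, -0.549]
contact_force: [1.3, -0.7, -2.2]
gripper_width: 0.157
```

play_rows:
  motion:
    - [1,[0.004,-0.04,0],-0.038]
    - [1,[0.008,-0.08,0],-0.076]
    - [1,[0.012,-0.12,0],-0.114]
    - [1,[0.016,-0.16,0],-0.152]
    - [1,[0.02,-0.195,0],-0.187]

```text
time: 14.45
tool_pos: [0.4717, -0.0315, 0.2285]
tool_rot: [0.495, -0.504, 0.496, 0.505]
contact_force: [0.8, 0.9, -2.1]
gripper_width: 0.156
```

```bash
python3 look.py 7; python3 pose.py
```

```text
14.55 [ 0.47197509 -0.03299952  0.2285022 ] jaw yaw 90.8 fingers [-0.001 -0.001 -1.   ] [ 0.22169871  0.24191199 -2.02585441] [-2.260e-01 -3.220e-01  1.957e+00 -1.000e-03  1.508e+00 -1.811e+00] gw 0.1558269353804423
```

View pics/c7.png

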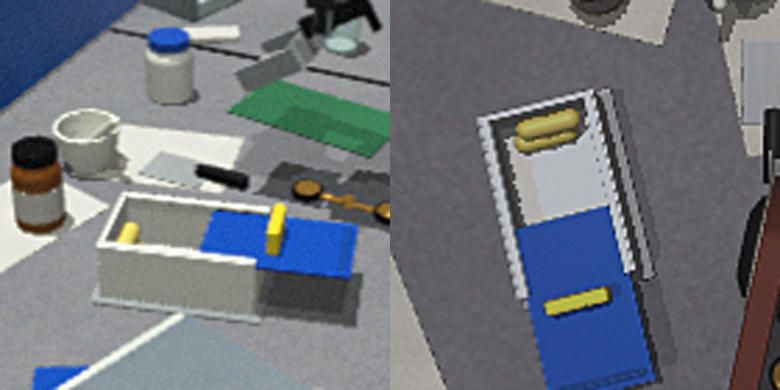

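View pics/t7.png

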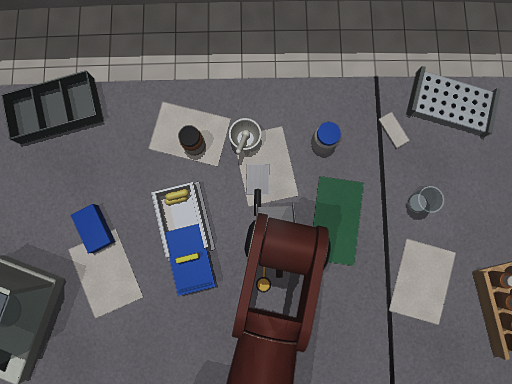

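Run:
```python
from h import *
im,d=save('top','t8.png'); P=cloud('top',d)
a=cv2.imread('pics/t8.png'); cv2.imwrite('pics/t8c.png',cv2.resize(a[175:260,145:220],None,fx=7,fy=7,interpolation=2))
r,g,b=[im[...,i].astype(int) for i in range(3)]
u=np.array([.9744,.2250]);w=np.array([-.225,.9744]);B=P[...,:2]-[.5449,.2152]
bx=B@u;by=B@w
m=(abs(bx)<.085)&(abs(by)<.052)&(r>100)&(b<r-30)&(bx>-.02)
for lo in np.arange(0,.086,.006):
    k=m&(bx>=lo)&(bx<lo+.006)
    if k.sum(): print(round(lo,3),k.sum(),'z max/med',P[k][:,2].max().round(3),np.median(P[k][:,2]).round(3),'by',by[k].min().round(3),by[k].max().round(3))
print([(np.round(x['at'],3),x['score']) for x in nets.landmark_of('top','bolus')])
im,d=save('wrist','w15.png')
print([(np.round(x['at'],3),x['score']) for x in nets.landmark_of('wrist','bolus')])
im,d=save('side','s8.png')
print([(np.round(x['at'],3),x['score']) for x in nets.landmark_of('side','bolus')])
a=cv2.imread('pics/s8.png'); cv2.imwrite('pics/s8c.png',cv2.resize(a[140:280,190:310],None,fx=5,fy=4,interpolation=2))
```

```text
0.048 1 z max/med 0.027 0.027 by 0.019 0.019
0.054 49 z max/med 0.035 0.028 by -0.025 0.033
0.06 44 z max/med 0.052 0.044 by -0.03 0.035
0.066 54 z max/med 0.054 0.05 by -0.034 0.034
0.072 48 z max/med 0.054 0.05 by -0.035 0.028
0.078 14 z max/med 0.052 0.047 by -0.03 0.024
[(array([0.609, 0.236, 0.023]), 0.5), (array([0.618, 0.229, 0.036]), 0.46)]
[(array([0.608, 0.236, 0.023]), 0.66)]
[(array([ 0.587, -0.457, -0.   ]), 0.58), (array([0.616, 0.229, 0.041]), 0.48)]
```

View pics/t8c.png

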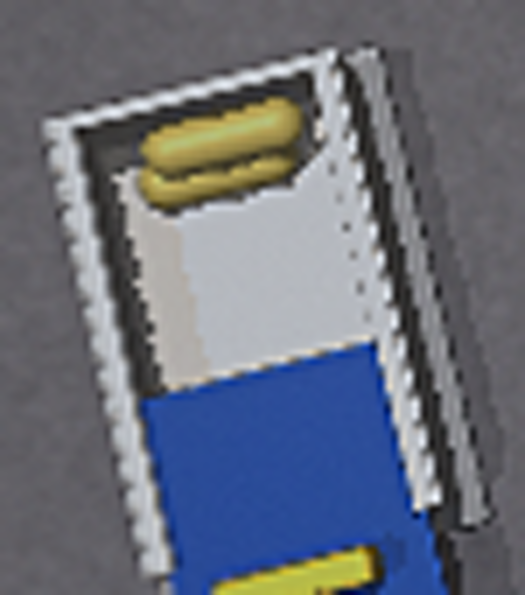

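View pics/s8c.png

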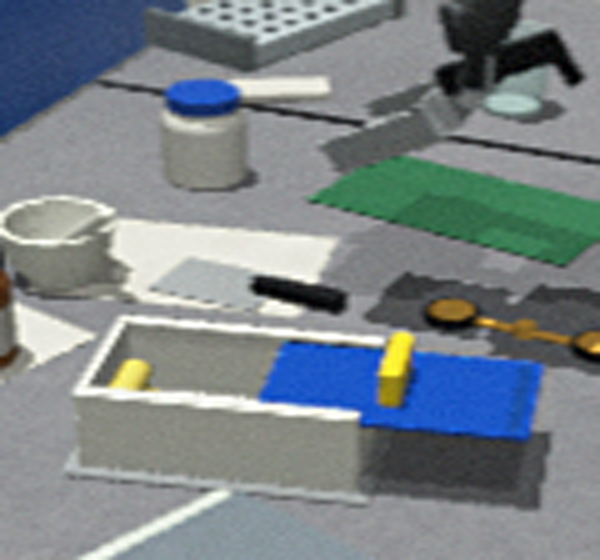

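View pics/w15.png

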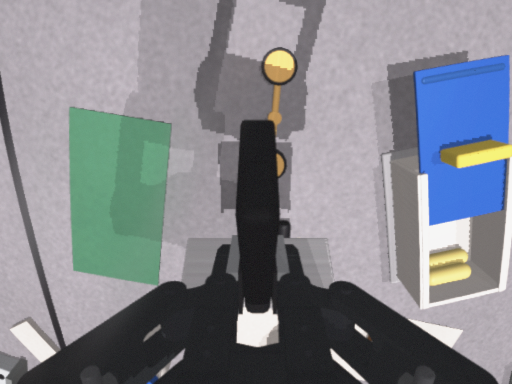

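play_rows:
  motion:
    - [1,[0.005,-0.04,0],-0.04]
    - [1,[0.01,-0.08,0],-0.08]
    - [1,[0.015,-0.12,0],-0.12]
    - [1,[0.02,-0.16,-0.02],-0.16]
    - [1,[0.0235,-0.177,-0.05],-0.171]

```text
time: 15.35
tool_pos: [0.4976, -0.2095, 0.1814]
tool_rot: [0.537, -0.463, 0.536, 0.458]
contact_force: [1.4, -0.6, -2.1]
gripper_width: 0.154
```

play_rows:
  motion:
    - [1,[0,0,-0.04],0]
    - [1,[0,0,-0.07],0]
    - [1,[0,0,-0.09],0]
    - [1,[0,0,-0.1],0]
    - [1,[0,0,-0.1],0]

```text
time: 15.85
tool_pos: [0.496, -0.2058, 0.0789]
tool_rot: [0.536, -0.461, 0.536, 0.461]
contact_force: [1.0, 0.3, -1.7]
gripper_width: 0.158
```

```bash
python3 pose.py
python3 - <<'E'
from h import *
save('side','s9.png');save('top','t9.png')
a=cv2.imread('pics/s9.png');b=cv2.imread('pics/t9.png');cv2.imwrite('pics/c9.png',np.hstack([cv2.resize(a[120:240,210:330],(390,390),interpolation=2),cv2.resize(b[160:280,280:400],(390,390),interpolation=2)]))
E
```

```text
15.85 [ 0.49596891 -0.20579166  0.07891242] jaw yaw 81.42 fingers [-0.  0. -1.] [ 0.97113421  0.28621675 -1.74729934] [-0.532 -0.01   1.944  0.     1.208 -1.953] gw 0.1579121726091036
```

View pics/c9.png

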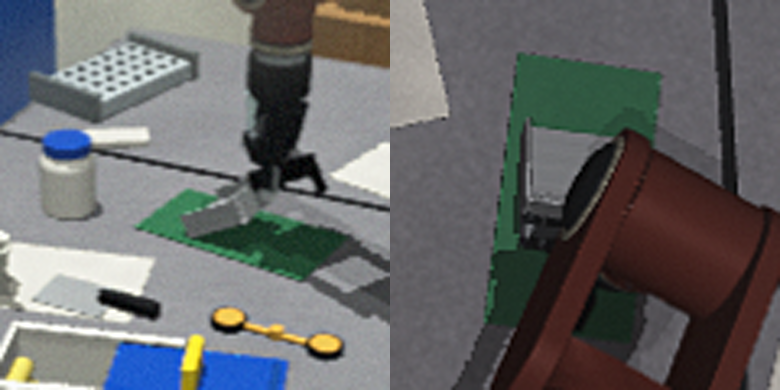

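play_rows:
  motion:
    - [0.69,[0,-0.004,-0.01],0]
    - [0.69,[0,-0.004,-0.018],0]
    - [0.69,[0,-0.004,-0.026],0]
    - [0.69,[0,-0.004,-0.034],0]
    - [0.69,[0,-0.004,-0.04],0]

```text
time: 16.45
tool_pos: [0.4966, -0.2112, 0.0403]
tool_rot: [0.536, -0.462, 0.536, 0.46]
contact_force: [-3.6, 0.9, 4.5]
gripper_width: 0.158
```

```bash
python3 slope.py w16.png
```

```text
side 1 2587 slope deg -9.27 x0 -0.0324 rng 0.014 0.058 rms 0.0006
side -1 519 slope deg -9.49 x0 -0.0324 rng -0.034 -0.014 rms 0.0005
16.5 [ 0.49620756 -0.21089437  0.03910526] [ 0.79128929 -0.64139772  1.13433454] [-0.21572425 -0.50376044 -0.02508543] gw 0.15707719283821536 jaw 81.3362157857445
```

Tilting back to level as intended (9°). Continue down to the mat.

play_rows:
  motion:
    - [0.69,[0,0,-0.006],0]
    - [0.69,[0,0,-0.012],0]
    - [0.69,[0,0,-0.016],0]
    - [0.69,[0,0,-0.019],0]
    - [0.69,[0,0,-0.019],0]

```text
time: 17.0
tool_pos: [0.4956, -0.2107, 0.0209]
tool_rot: [0.536, -0.461, 0.536, 0.461]
contact_force: [-4.8, 2.1, 9.0]
gripper_width: 0.157
```

```bash
python3 slope.py w17.png
```

```text
side 1 2509 slope deg 0.16 x0 -0.0312 rng 0.014 0.058 rms 0.0006
side -1 588 slope deg -0.48 x0 -0.0314 rng -0.033 -0.014 rms 0.0006
17.05 [ 0.49561195 -0.21069735  0.02087504] [-5.5238046   1.3842635   8.64961576] [0.14728842 0.43339811 0.0241453 ] gw 0.1573555984108747 jaw 81.348085299816
```

play_rows:
  motion:
    - [0.6,[0,0,0],0]
    - [0,[0,0,0],0]
    - [-1,[0,0,0],0]
    - [-1,[0,0,0],0]
    - [-1,[0,0,0.03],0]

```text
time: 17.55
tool_pos: [0.4922, -0.2086, 0.0458]
tool_rot: [0.535, -0.457, 0.537, 0.464]
contact_force: [0.3, 0.7, -0.3]
gripper_width: 0.87
```

play_rows:
  motion:
    - [-1,[0,0,0.05],0]
    - [-1,[0,0,0.1],0]
    - [-1,[0,0,0.15],0]
    - [-1,[-0.005,0.05,0.15],-0.14]
    - [-1,[-0.01,0.1,0.15],-0.28]

```text
time: 18.05
tool_pos: [0.487, -0.1127, 0.2031]
tool_rot: [0.597, -0.382, 0.595, 0.379]
contact_force: [-0.4, 1.4, -0.8]
gripper_width: 1.0
```

play_rows:
  motion:
    - [-1,[-0.005,0.045,0],-0.14]
    - [-1,[-0.01,0.09,0],-0.28]
    - [-1,[-0.015,0.135,0],-0.42]
    - [-1,[-0.02,0.18,0],-0.56]
    - [-1,[-0.025,0.225,0],-0.7]

```text
time: 18.55
tool_pos: [0.4619, 0.1043, 0.2002]
tool_rot: [0.687, -0.167, 0.687, 0.167]
contact_force: [1.2, -0.3, 0.3]
gripper_width: 0.998
```

```bash
python3 - <<'E'
from h import *
save('side','s10.png');save('top','t10.png')
a=cv2.imread('pics/s10.png');b=cv2.imread('pics/t10.png');cv2.imwrite('pics/c10.png',np.hstack([cv2.resize(a[120:240,210:330],(390,390),interpolation=2),cv2.resize(b[160:280,280:400],(390,390),interpolation=2)]))
E
python3 pose.py
```

```text
18.65 [0.4613677  0.10652905 0.20005433] jaw yaw 27.89 fingers [-0.     0.001 -1.   ] [-0.76147034 -0.95990238 -0.23625336] [ 0.069 -0.303  1.989  0.002  1.455 -0.418] gw 1.0013944304555538
```

View pics/c10.png

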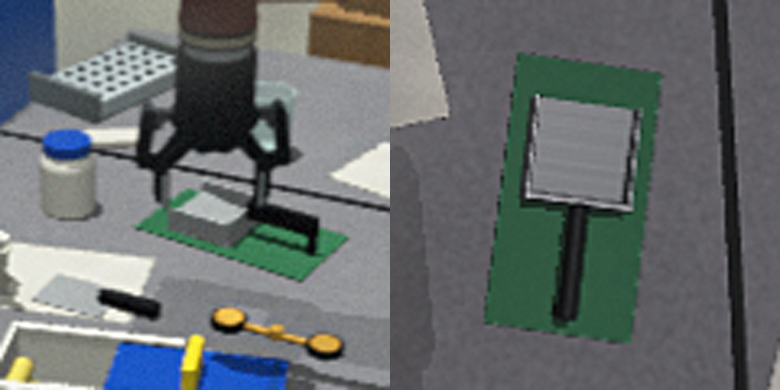

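Run:
```python
from h import *
K,k1,R,t=cam('wrist'); print(K.tolist(),k1,'cam',-R.T@t,'axis',R[2],'xaxis',R[0],'down',R[1]); print(state()['tool_pos'])
```

```text
[[298.5628750836232, 0.0, 257.24687530402974], [0.0, 298.5628750836232, 189.67145775181234], [0.0, 0.0, 1.0]] -0.07933500758361425 cam [0.42278517 0.17998816 0.34197003] axis [ 0.15058948 -0.28335604 -0.94711782] xaxis [8.84150278e-01 4.67201929e-01 8.01634290e-04] down [ 0.44226813 -0.8375152   0.32088501]
[0.4613677  0.10652905 0.20005433]
```

play_rows:
  motion:
    - [-1,[-0.01,0.045,0],-0.13]
    - [-1,[-0.019,0.085,0],-0.26]
    - [-1,[-0.019,0.085,0],-0.26]
    - [-1,[-0.019,0.085,-0.03],-0.26]
    - [-1,[-0.019,0.085,-0.06],-0.26]

```text
time: 19.15
tool_pos: [0.4446, 0.1872, 0.1407]
tool_rot: [0.704, -0.079, 0.702, 0.079]
contact_force: [0.0, -0.2, -0.5]
gripper_width: 0.999
```

```bash
python3 pose.py
```

```text
19.15 [0.44462688 0.18715132 0.14067578] jaw yaw 12.85 fingers [ 0.003  0.    -1.   ] [ 0.00466622 -0.24647712 -0.5344505 ] [ 2.440e-01 -2.270e-01  2.029e+00 -1.000e-03  1.336e+00  2.000e-02] gw 0.9986305331549115
```

play_rows:
  motion:
    - [-1,[-0.002,0.003,-0.03],0]
    - [-1,[-0.002,0.003,-0.055],0]
    - [-1,[-0.002,0.003,-0.064],0]
    - [-1,[-0.002,0.003,-0.064],0]
    - [1,[-0.002,0.003,-0.064],0]

```text
time: 19.65
tool_pos: [0.4425, 0.1903, 0.0774]
tool_rot: [0.703, -0.078, 0.702, 0.078]
contact_force: [-0.2, -0.6, 1.0]
gripper_width: 0.863
```

play_rows:
  motion:
    - [1,[0,0,0],0]
    - [1,[0,0,0],0]
    - [1,[0,0,0],0]
    - [1,[0,0,0],0]

```text
time: 20.05
tool_pos: [0.4427, 0.1909, 0.0772]
tool_rot: [0.704, -0.078, 0.701, 0.079]
contact_force: [4.9, 1.9, -1.6]
gripper_width: 0.15
```

```bash
python3 pose.py
```

```text
20.05 [0.44272086 0.19094563 0.07721917] jaw yaw 12.75 fingers [ 0.004  0.001 -1.   ] [ 4.91320452  1.9102467  -1.63679538] [ 0.253 -0.147  2.076 -0.     1.209  0.03 ] gw 0.1499524292692717
```

play_rows:
  motion:
    - [1,[0.0097,0.0022,0],0]
    - [1,[0.0292,0.0067,0],0]
    - [1,[0.0487,0.0112,0],0]
    - [1,[0.0682,0.0157,0],0]
    - [1,[0.0828,0.0191,0],0]

```text
time: 20.55
tool_pos: [0.5258, 0.2103, 0.0771]
tool_rot: [0.703, -0.079, 0.703, 0.079]
contact_force: [-3.4, -0.2, 6.8]
gripper_width: 0.148
```

play_rows:
  motion:
    - [1,[0.008,0.0019,0],0]
    - [1,[0.015,0.0035,0],0]
    - [1,[0.0205,0.0047,0],0]
    - [1,[0.0235,0.0054,0],0]
    - [1,[0.0235,0.0054,0],0]

```text
time: 21.05
tool_pos: [0.5453, 0.2149, 0.0771]
tool_rot: [0.7, -0.079, 0.706, 0.078]
contact_force: [-15.0, -3.0, 15.3]
gripper_width: 0.146
```

```bash
python3 pose.py
```

```text
21.05 [0.54525393 0.21489418 0.07708752] jaw yaw 12.79 fingers [-0.009 -0.002 -1.   ] [-15.0140824   -3.00813061  15.33356789] [0.248 0.111 1.821 0.    1.218 0.025] gw 0.14647970866125243
```

play_rows:
  motion:
    - [1,[0.002,0.0005,0],0]
    - [-1,[-0.001,0,0],0]
    - [-1,[-0.001,0,0],0]
    - [-1,[-0.001,0,0],0]
    - [-1,[-0.001,0,0.04],0]

```text
time: 21.55
tool_pos: [0.5423, 0.2139, 0.1097]
tool_rot: [0.698, -0.079, 0.707, 0.078]
contact_force: [-0.4, 0.3, -0.3]
gripper_width: 0.826
```

play_rows:
  motion:
    - [-1,[0,0,0.05],0]
    - [-1,[0,0,0.1],0]
    - [-1,[-0.02,-0.045,0.12],0]
    - [-1,[-0.03,-0.09,0.12],0]
    - [-1,[-0.04,-0.135,0.12],0]

```text
time: 22.05
tool_pos: [0.507, 0.0789, 0.2379]
tool_rot: [0.704, -0.079, 0.701, 0.079]
contact_force: [0.6, -0.1, -0.4]
gripper_width: 1.005
```

play_rows:
  motion:
    - [-1,[-0.02,-0.04,0],0]
    - [-1,[-0.04,-0.08,0],0]
    - [-1,[-0.06,-0.12,0],0]
    - [-1,[-0.06,-0.12,0],0]

```text
time: 22.45
tool_pos: [0.4454, -0.0436, 0.2363]
tool_rot: [0.703, -0.077, 0.703, 0.075]
contact_force: [1.0, 0.8, -0.2]
gripper_width: 0.999
```

```bash
python3 bar.py t11.png
python3 - <<'E'
from h import *
save('side','s11.png')
im,d=cams.grab_frame('top')
for t in ['mortar','amber_jar','white_jar','spatula','pan_balance','carton','beaker','scoop_grip','scoop_pan','bolus']:
    print(t,[(np.round(x['at'],3),round(x['score'],2)) for x in nets.landmark_of('top',t)[:2]])
E
```

```text
102 ((0.5447788238525391, 0.21445031464099884), (0.0118777547031641, 0.05645432695746422), 12.511962890625)
lid travel -5.566756138827341e-06
[ 0.44629759 -0.04183653  0.23635286] [0.01090871 0.88012749 0.27818179]
mortar [(array([ 0.782,  0.036, -0.003]), 0.9)]
amber_jar [(array([ 0.766,  0.188, -0.003]), 0.66)]
white_jar [(array([ 0.768, -0.191,  0.002]), 0.6)]
spatula [(array([0.627, 0.007, 0.   ]), 0.69), (array([ 0.579, -0.462,  0.001]), 0.64)]
pan_balance []
carton [(array([ 0.522,  0.467, -0.003]), 0.59)]
beaker [(array([ 0.581, -0.466, -0.002]), 0.8), (array([ 0.767,  0.184, -0.002]), 0.25)]
scoop_grip [(array([ 0.493, -0.21 ,  0.041]), 0.62)]
scoop_pan [(array([ 0.573, -0.222,  0.021]), 0.91)]
bolus [(array([0.764, 0.187, 0.   ]), 0.67), (array([ 0.523,  0.468, -0.   ]), 0.57)]
```

View pics/t11.png

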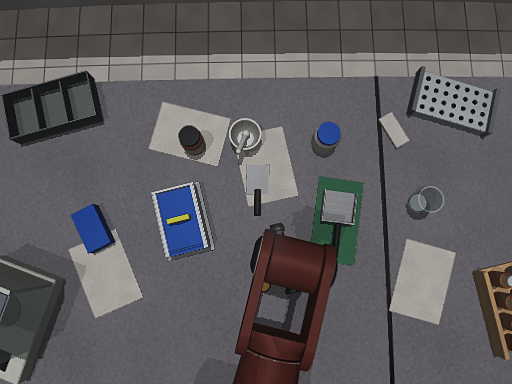

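View pics/s11.png

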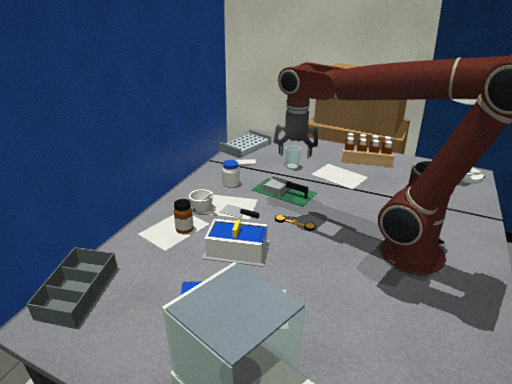

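```bash
python3 -c "
from plant import workorder
print(workorder.job_done())"
```

```text
the job is handed in; nothing more can be done
None
```

The job is handed in after about 22.5 s. The boluses were tipped into the box, the empty scoop is back on its mat and the lid is shut.

- **Lid opened:** I pulled it past the ridge to its stop; the camera measured 0.105 m of travel.
- **Tipping:** The moves cannot tilt the tool. So I carried the scoop level, then eased the grip over the box so it swung mouth-down about 32° under its own weight. The gripper did not touch the boluses.
- **Trial on the mat:** I first tested how loose the grip could go a few millimetres above the mat. On one try the scoop slipped about 5 mm back onto the mat. It stayed upright and the boluses stayed in the pan.
- **Scoop returned:** I pressed it level on the mat and released it. The top view shows it upright and empty.
- **Lid closed:** I slid it home until it hit the stop, and the camera measured about 0.000 m of travel. No other object appears to have moved in the before and after pictures.

**Not confirmed:** all three boluses were visible in the box just after tipping. One then rolled out of sight, most likely under the lid, so I saw only two before closing it. None shows on the bench, on the mat or in the pan. The network's last two "bolus" hits were low-score mistakes on the amber jar and the carton. It did not report the hand balance, which the arm partly hid in the top view; the side view shows it in place.

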